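Load the roughness reference specimen under the stage clip

TASK

Load the steel reference specimen on the roughness gauge's stage: hold the sprung clip open by pressing its red thumb bar down with one fingertip and, with the clip still held down, push the specimen with the other fingertip along between the guide rails and under the jaw until it is fully home against the end stop; only then let the bar up so that the jaw clamps the specimen, and move clear. The jaw must not press or rub on the polished specimen before it is home; slide the specimen, never pinch it or lift it, keep off the delicate stylus, and leave the tweezers, pot, marker and vial cap where they are.

Things in the scene. Friction and masses are not known exactly. Their poses are not given: they have to be found in the camera images.
- stage: Fixed grey base, 270 x 118 mm, on feet. Origin on the bench top, midway between the guide rails, straight below the end stop's face; x = push direction (to the stop and the white gauge), y left (to the thumb bar), z up. In its frame (mm): base x -142..128, y -40..78, top z 18; deck x -140..0, y -29..28, top z 24; stop's face at x 0, top z 31; gauge x 16..122, y -32..32, top z 63.
- stop_face (a point): Midpoint of the foot of the end stop's face at deck height (stage z 24 mm); axes as the stage. Two steel guide rails run from it to stage x -96 mm with inner faces at y +-20.8 and tops at z 30; beyond, flared mouths open to about y +-26 at x -120. Pivot lugs 41 mm high stand at stage x -131 and -3, y 34.
- clip (a joint): Sprung clip rocking on a pin along the stage's x at stage y 34, z 36 mm. 0 = at rest, jaw 1.5 mm above the deck: the specimen cannot pass. Grows (rad) as the bar is pressed and the jaw rises; hard end 0.62. 0.36 = jaw at the specimen's top (its value when clamping); from 0.42 the specimen passes freely. Takes about 1 N on the bar at first, 5 N at the end; springs back when let go.
- clip_plate: The clip's moving sheet: red-stripped thumb bar along the left, rubber jaw at the far end; turns with joint clip. Origin on the pin at stage x -122 mm.
- thumb_bar (a point): Centre of the thumb bar's top; bar 92 mm along stage x (-126..-34) and 27 mm wide (stage y about 45..72); a fingertip may slide along it. At rest it slopes up outward by 0.56 rad, this point at stage y 60, z 42 mm; pressed to 0.56 it is level, top at z 27: 3 mm above the deck and below the specimen's top (z 34), so a second fingertip at the same height pushes the specimen's rear end.
- jaw (a point): Middle of the underside of the rubber jaw, a 6 mm round bar along the stage's x from x -30 to -8 mm, at stage y 11 mm. The specimen's front edge meets it at x -30.
- specimen: Loose polished steel block 50 (x) x 40 (y) x 10 (z) mm, 0.155 kg, brass-coloured ruled patch on top, lying on the deck between the rails in front of the jaw, its x axis along the stage's. Origin at the centre of its underside. Home: origin at stage x -25 mm.
- specimen_nose (a point): Middle of the lower front edge of the specimen (25 mm ahead of its origin), the end that meets the end stop.
- stylus: Delicate steel probe arm reaching from the gauge over the far end of the deck at stage y -9 mm, x 17..-24 mm, lowest point 42 mm above the bench, 8 mm above the specimen's top. Not to be touched. Origin = the stage's origin.
- tweezers: Bystander: tweezers 140 mm long lying to the right of the stage, loose.
- pot_white: Bystander: small white pot with blue lid, 32 mm across, 58 mm high, standing right of the gauge, loose.
- marker: Bystander: blue marker pen 136 mm long, 14 mm thick, lying left of the stage, loose.
- vial_cap: Bystander: foil-wrapped vial cap 35 mm across, 24 mm high, left of the gauge, loose.
Not all that is in view belongs to the job. What is meant by the specimen is not orange, and is the larger of those in its own colour.

How it is judged:
By the outcome, as a careful person would: the job done as asked, in the order asked, and still so for the second after the job is handed in, with the robot touching nothing.
It also fails if it takes over 42 s, if anything falls off the work surface, if the arm or the gripper's body presses on something with over 40 N, if the wrist force passes 120 N, or if a joint passes its speed limit or range.

ROBOT

A 6-joint arm with a two-finger parallel gripper is mounted at the origin on a cart in front of the work surface, level with it; the furniture and walls round the work are solid. World frame = base frame: x ahead of the robot, y to its left, z up, the work surface at z = 0. Lengths are in m, angles in rad, forces in N, time in s.
With the tool pointing down it reaches from about 0.375 to 0.9 m from the base axis. Payload 3.1 kg.
Tool frame: the origin (TCP) lies on the centre line of the jaws, within the pads' length; the fingertips stand 14 mm ahead of it and the grasp point (between the pads) lies 5 mm behind it; z points along the fingers, y is the line along which they close (so a half turn about z gives the same grasp; the last joint's range is limited). The gripper opens to 87 mm and grips with 3 to 60 N. Pads are 19 mm wide; open, the fingers measure 117 mm over their backs; the gripper's body (75 mm by 190 mm) begins 51 mm behind the grasp point.
Start: joints at [-1.313, 0.527, 1.433, -0, 1.181, -0.178], TCP at [0.264, -0.567, 0.237] pointing down, gripper open.
Joint ranges: [-3.08, 3.08], [-0.75, 2.2], [0.22, 2.44], [-1.43, 4.57], [0, 2.65], [-2.85, 2.85]. Speed limits (rad/s): [2.79, 2.79, 3.14, 3.14, 3.14, 3.14].

INTERFACE

Orientations are given as a unit quaternion [x, y, z, w].
In Python, from rig import robot gives the robot as it stands.
- The arm moves only by the tool move_arm, never from a script. Its argument "commands" is a list of rows, each an object with "hand": the finger opening in cm, from 0 to 8.7; "travel": the shift along the tool's x, y, z in cm, a list of three; "twist": the turn, a rotation vector about the tool's x, y, z in degrees, a list of three. In form: [{"hand": hand, "travel": [dx, dy, dz], "twist": [wx, wy, wz]}, ...]. A call has 1 to 5 rows; each row shifts and turns the commanded pose from where the row before left it, along the tool's axes as they then stand; what a row does not reach is not made up. A row lasts 1/12 s, in which the tool goes at most 41.7 mm and 7.16 degrees, less where a joint would pass 70% of its speed; a pose out of reach is approached as far as the arm can. A call is refused whole if a number of a shift passes 4.17 or a number of a turn 7.16, either way. A call with a gripper value outside its range is refused whole. The fingers move at their own pace and stop on an object; "force" is the grip in N (left out, the last holds). Time passes only in rows, so rows that do not move let the fingers close. It gives the time, the measured TCP pose, the force, the opening and the grip force at its end, in the units of the state.
- robot.get_obs(): the state, without advancing time (a new reading comes with each control period).
- robot.camera(name): name is "scene" or "top" or "wrist"; returns a dict with "frame" (420x560x3 uint8, red, green, blue), "fov_y" (degrees; the focal length in pixels is half the picture's height over the tangent of half this angle, whatever the lens; pixels are square), "cx", "cy" (the principal point, pixels), "extrinsics" (4x4, takes a point from camera to world coordinates); the wrist camera has in their place "T_tool_cam" (4x4, takes a point from camera to tool coordinates, whose origin is the TCP and whose axes are the flange's). Camera axes: x right, y down, z forward; pixel columns grow to the right and rows downward; lengths in m; the calibration is good to about 2 mm. A picture is of the moment at which its call begins: read the wrist's pose just before it. There is no depth.
- robot.hand_in(): hands the job in; it is judged then, once.
The state is a dict: "time": time; "q": joint angles; "joint_velocities": joint speeds; "joint_torque": joint torques, N m; "position": TCP position; "tool_rot": TCP orientation; "ft_force": force on the tool from outside, world axes, zero at the start; "moment": the same for the moment, N m; "grip_width": finger opening in m; "grip_force": force on a finger pad.
Only numpy, scipy, OpenCV 4.12 (cv2) and the standard library are available. Lean on these libraries where they do the work, as an engineer would, in place of code of your own. Each camera call takes 0.05 s, during which the arm holds its last target. There are 200 camera calls.

## Working session

There is one attempt and no reset: what is moved stays moved. The work goes in short steps, Python scripts to look and compute and a tool call to move; the robot and the scene stay as the last step left them, time stands still between calls to the robot, and variables do not carry over. Pictures are saved under pics/ and viewed, at most 10 in all, crops included, and the job is handed in when it is done.

Besides the shell and the picture viewer there is one more tool, called after "Call:" as name(argument=value, ...) on one line, values as JSON. move_arm: Moves the arm, as the interface text tells. Its arguments: {"type":"object","properties":{"commands":{"type":"array"},"force":{"type":"number"}},"required":["commands"]}

```bash
mkdir -p pics; ls; python3 - <<'E'
from rig import robot
import cv2,json
import numpy as np
o=robot.get_obs(); print(o)
for n in("scene","top"):
    c=robot.camera(n); cv2.imwrite(f"pics/{n}0.png",cv2.resize(c["frame"][:,:,::-1],(800,600),interpolation=cv2.INTER_CUBIC)); np.save(f"pics/{n}0.npy",c["frame"])
    d={k:(v.tolist() if hasattr(v,'tolist') else v) for k,v in c.items() if k!="frame"}; print(d); json.dump(d,open(f"{n}.json","w"))
E
```

```text
pics
{'time': 0.0, 'q': array([-1.31353251e+00,  5.28452007e-01,  1.43389360e+00,  2.47627841e-05,
        1.18141045e+00, -1.78498293e-01]), 'joint_velocities': array([ 1.27818654e-03, -3.18442869e-04, -3.02134038e-04,  1.14484726e-03,
       -7.21784043e-04,  8.79213587e-05]), 'joint_torque': array([ 1.17744976e-04, -4.40041673e+01, -1.76595676e+01,  6.34273910e-02,
        5.80690254e-02, -1.61690405e-04]), 'position': array([ 0.26366583, -0.56588771,  0.23558308]), 'tool_rot': array([ 9.76358122e-01,  2.16156535e-01, -3.11487086e-05, -1.08131121e-03]), 'ft_force': array([ 0.84024327, -0.34399101,  0.05640615]), 'moment': array([-0.01579191, -0.05433371,  0.02505034]), 'grip_force': 0.0, 'grip_width': 0.08703944205887415}
{'fov_y': 44.46360350860844, 'cx': 278.72702214592755, 'cy': 208.68209463154352, 'extrinsics': [[0.6835405352365481, -0.4017835629611278, 0.6093786222233225, 0.06246227235903891], [-0.7297767456586199, -0.3600836731980106, 0.5811760918965457, -0.5173040647146057], [-0.014079708251501104, -0.8419677647217201, -0.5393440877446075, 0.5628745950182792], [0.0, 0.0, 0.0, 1.0]]}
{'fov_y': 50.240465148781844, 'cx': 277.1745511605333, 'cy': 205.54239351478438, 'extrinsics': [[0.02923686062145886, -0.9808400103132348, 0.19260861909513627, 0.41289835900700805], [-0.9991837170011645, -0.023303918125362873, 0.032997379892098326, -0.00487340086837112], [-0.027876614944043178, -0.19341613575071828, -0.9807207006944032, 0.8809220244298274], [0.0, 0.0, 0.0, 1.0]]}
```

View pics/scene0.png

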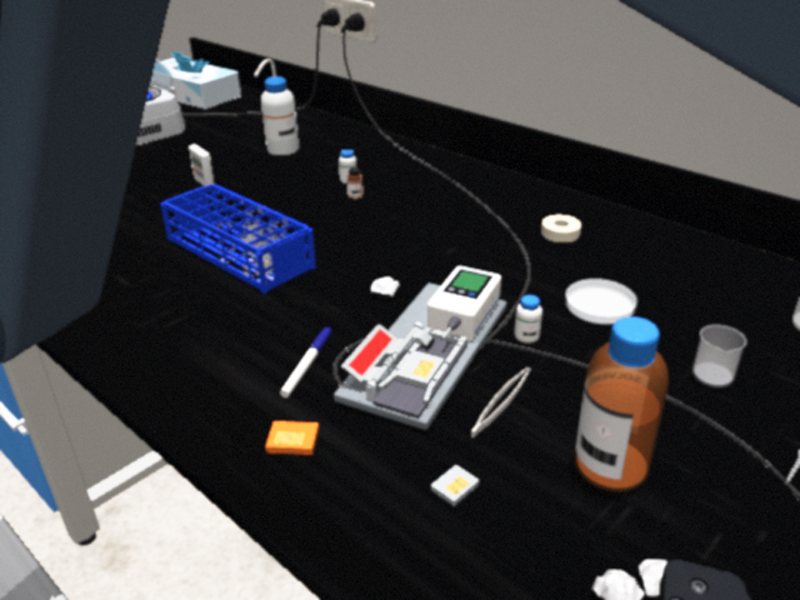

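View pics/top0.png

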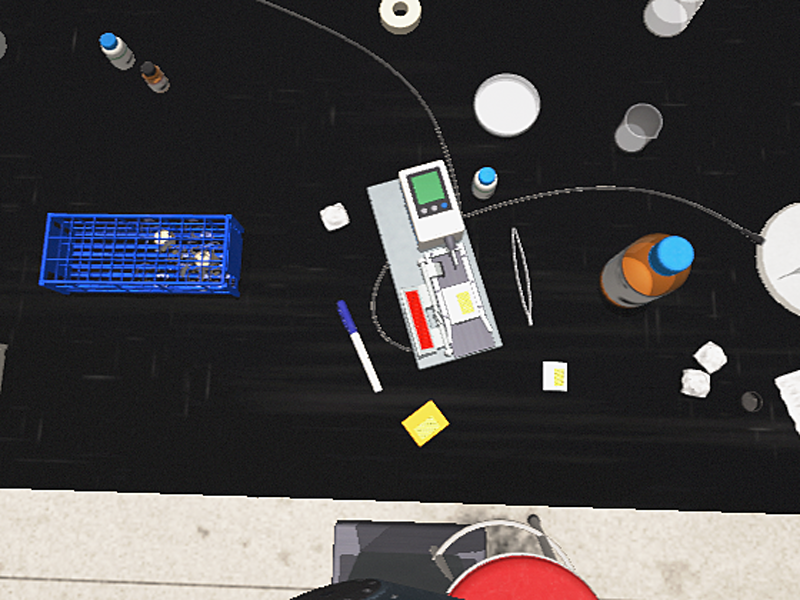

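Candidates (top picture): the steel block on the deck at (465,303), the orange block at (425,424), and the small steel block on the bench at (555,376). The description (not orange, the larger steel one, on the deck between the rails) picks (465,303). I'll check that in a close crop.

```bash
python3 - <<'E'
import numpy as np,cv2
t=np.load("pics/top0.npy")[105:265,250:360,::-1]
s=np.load("pics/scene0.npy")[180:305,230:365,::-1]
cv2.imwrite("pics/topc.png",cv2.resize(t,None,fx=3.75,fy=3.75,interpolation=cv2.INTER_CUBIC))
cv2.imwrite("pics/scenec.png",cv2.resize(s,None,fx=4.8,fy=4.8,interpolation=cv2.INTER_CUBIC))
E
```

```text
(no output)
```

View pics/topc.png

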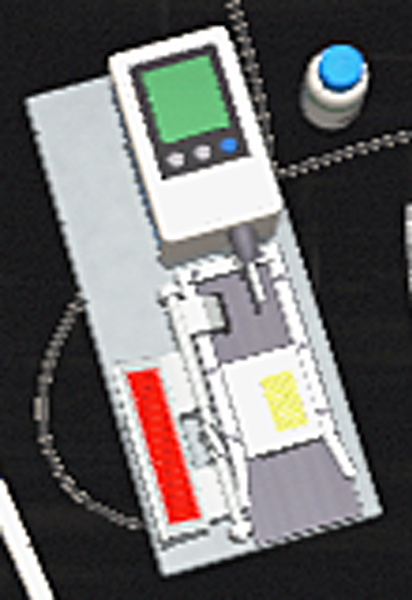

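View pics/scenec.png

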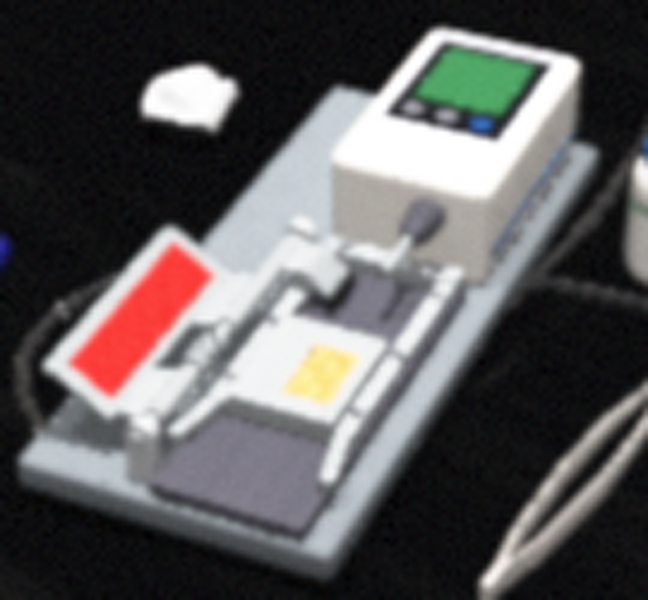

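The crops confirm it: a steel block with a brass patch lies on the deck between the rails (top crop, corners about (220,368), (308,345), (327,437), (235,458)), in front of the jaw at (218,312). The clip is at rest, with its red bar on the left.

```bash
cat > h.py <<'E'
import numpy as np,json
from scipy.optimize import least_squares
def cam(n):
    d=json.load(open(n+".json")); d["E"]=np.array(d["extrinsics"]); return d
def proj(d,P):
    P=np.atleast_2d(P); p=(P-d["E"][:3,3])@d["E"][:3,:3]; f=210/np.tan(np.radians(d["fov_y"]/2))
    return np.c_[d["cx"]+f*p[:,0]/p[:,2],d["cy"]+f*p[:,1]/p[:,2]]
def stage2w(s,P):
    P=np.atleast_2d(np.asarray(P,float)); c,n=np.cos(s[2]),np.sin(s[2])
    return np.c_[s[0]+c*P[:,0]-n*P[:,1],s[1]+n*P[:,0]+c*P[:,1],P[:,2]]
E
python3 - <<'E'
from h import *
T=cam("top");S=cam("scene")
tp=[((-142,78,18),(163,575)),((-142,-40,18),(381,513)),((128,78,18),(26,100)),((122,32,63),(108,56)),((122,-32,63),(228,25)),((16,-32,63),(281,210)),((16,32,63),(160,240))]
sp=[((-142,78,18),(20,460)),((-142,-40,18),(325,558)),((128,-40,18),(598,150)),((128,78,18),(345,84))]
tP=np.array([a for a,_ in tp])/1e3;tu=np.array([b for _,b in tp])/3.75+[250-.4,105-.4]
sP=np.array([a for a,_ in sp])/1e3;su=np.array([b for _,b in sp])/4.8+[230-.4,180-.4]
for use in "ts","t","s":
    f=lambda s:np.r_[(proj(T,stage2w(s,tP))-tu).ravel()*('t' in use),(proj(S,stage2w(s,sP))-su).ravel()*('s' in use)]
    r=least_squares(f,[.55,-.05,.2]);print(use,r.x,np.round(f(r.x),1))
    if use=="ts":np.save("stage.npy",r.x);s=r.x
# specimen top z34
for d,u in ((T,np.array([(220,368),(308,345),(327,437),(235,458)])/3.75+[249.6,104.6]),(S,np.array([(390,338),(325,418)])/4.8+[229.6,179.6])):
    f=210/np.tan(np.radians(d["fov_y"]/2))
    ray=np.c_[(u-[d["cx"],d["cy"]])/f,np.ones(len(u))]@d["E"][:3,:3].T;o=d["E"][:3,3]
    P=o+ray*((.034-o[2])/ray[:,2])[:,None];c,n=np.cos(s[2]),np.sin(s[2]);q=P[:,:2]-s[:2]
    print(np.round(np.c_[c*q[:,0]+n*q[:,1],-n*q[:,0]+c*q[:,1]]*1e3,1))
from rig import robot
c=robot.camera("wrist");print(c["T_tool_cam"])
print("bar",stage2w(s,[(-.08,.06,.042),(-.1,.0,.024),(0,0,.024)]))
E
```

```text
ts [ 0.63859371 -0.0421197   0.30068937] [ 0.2  0.4  1.   0.3  0.2 -1.2  0.4 -1.2  0.1 -1.6  1.8 -0.5  1.6  0.5
 -2.2 -0.8 -0.1 -0.5 -0.3 -0.9 -2.9 -0.3]
t [ 0.63775713 -0.04064872  0.30157574] [-0.5  0.9  0.3  0.7 -0.6 -0.7 -0.4 -0.8 -0.7 -1.2  1.  -0.1  0.8  1.
 -0.  -0.  -0.  -0.  -0.  -0.  -0.  -0. ]
s [ 0.63900772 -0.04514289  0.29333232] [ 0.   0.   0.   0.   0.  -0.   0.  -0.   0.  -0.   0.  -0.   0.   0.
 -1.2 -0.5  0.8  0.2  1.5 -0.3 -1.1  0.1]
[[-48.3  21.3]
 [-49.1 -25.6]
 [-97.5 -21. ]
 [-95.2  27. ]]
[[-45.5 -22. ]
 [-95.8 -19.4]]
[[ 3.74836420e-04 -9.63173919e-01 -2.68878897e-01  7.34593275e-02]
 [ 9.99999930e-01  3.58695329e-04  1.09158465e-04 -3.26480878e-04]
 [-8.69298193e-06 -2.68878919e-01  9.63173986e-01 -1.48680411e-01]
 [ 0.00000000e+00  0.00000000e+00  0.00000000e+00  1.00000000e+00]]
bar [[ 0.54441239 -0.00850605  0.042     ]
 [ 0.54308046 -0.07173757  0.024     ]
 [ 0.63859371 -0.0421197   0.024     ]]
```

```bash
cat >> h.py <<'E'
from scipy.spatial.transform import Rotation as Ro
def delta(o,target,yaw):   # travel in cm in the frame after the twist; twist in deg, in the tool frame now
    R0=Ro.from_quat(o["tool_rot"]); c,n=np.cos(yaw),np.sin(yaw)
    R1=Ro.from_matrix(np.array([[c,n,0],[n,-c,0],[0,0,-1.]]))
    return R1.inv().apply(np.array(target)-o["position"])*100,(R0.inv()*R1).as_rotvec(degrees=True)
E
python3 - <<'E'
from h import *
from rig import robot
o=robot.get_obs();s=np.load("stage.npy")
B=stage2w(s,[(-.112,.028,.24)])[0];print("B",B)
A=np.array([.34,-.30,.24])
d1,t=delta(o,A,s[2]);o["position"]=A;d2,_=delta(o,B,s[2]);print(d1,t,d2)
E
```

```text
B [ 0.52332586 -0.04854801  0.24      ]
[ 15.16557996 -23.14991398  -0.42126944] [-0.09706153 -0.01003556  7.74122575] [ 24.95752269 -18.5872761    0.        ]
```

Call:
move_arm(commands=[{"hand": 4.5, "travel": [0, 0, 0], "twist": [-0.1, 0, 4]}, {"hand": 4.5, "travel": [0, 0, 0], "twist": [0, 0, 3.75]}, {"hand": 4.5, "travel": [2.2, -3.3, -0.1], "twist": [0, 0, 0]}, {"hand": 4.5, "travel": [2.2, -3.3, -0.1], "twist": [0, 0, 0]}, {"hand": 4.5, "travel": [2.2, -3.3, -0.1], "twist": [0, 0, 0]}])

```text
time: 0.57
position: [0.2974, -0.4512, 0.2387]
tool_rot: [0.989, 0.149, 0.0, 0.0]
ft_force: [1.0, 0.4, -0.4]
grip_width: 0.0615
grip_force: 0.0
```

Call:
move_arm(commands=[{"hand": 4.5, "travel": [2.2, -3.3, -0.1], "twist": [0, 0, 0]}, {"hand": 4.5, "travel": [2.2, -3.3, 0], "twist": [0, 0, 0]}, {"hand": 4.5, "travel": [2.2, -3.3, 0], "twist": [0, 0, 0]}, {"hand": 4.5, "travel": [2, -3.3, 0], "twist": [0, 0, 0]}, {"hand": 4.5, "travel": [3, -2.3, 0], "twist": [0, 0, 0]}])

```text
time: 0.98
position: [0.3607, -0.2664, 0.2397]
tool_rot: [0.989, 0.149, -0.001, -0.001]
ft_force: [0.7, 0.5, -1.0]
grip_width: 0.045
grip_force: 0.0
```

Call:
move_arm(commands=[{"hand": 4.5, "travel": [3.1, -2.3, 0], "twist": [0, 0, 0]}, {"hand": 4.5, "travel": [3.1, -2.3, 0], "twist": [0, 0, 0]}, {"hand": 4.5, "travel": [3.1, -2.3, 0], "twist": [0, 0, 0]}, {"hand": 4.5, "travel": [3.1, -2.3, 0], "twist": [0, 0, 0]}, {"hand": 4.5, "travel": [3.1, -2.3, 0], "twist": [0, 0, 0]}])

```text
time: 1.4
position: [0.4772, -0.1125, 0.24]
tool_rot: [0.989, 0.15, 0.0, 0.001]
ft_force: [0.4, -0.3, -0.2]
grip_width: 0.0449
grip_force: 0.0
```

Call:
move_arm(commands=[{"hand": 4.5, "travel": [3.1, -2.3, 0], "twist": [0, 0, 0]}, {"hand": 4.5, "travel": [3.1, -2.3, 0], "twist": [0, 0, 0]}, {"hand": 4.5, "travel": [0, 0, 0], "twist": [0, 0, 0]}, {"hand": 4.5, "travel": [0, 0, 0], "twist": [0, 0, 0]}])

```text
time: 1.73
position: [0.5226, -0.0502, 0.2396]
tool_rot: [0.988, 0.152, -0.0, 0.001]
ft_force: [-1.1, -0.7, -0.7]
grip_width: 0.0453
grip_force: 0.0
```

```bash
python3 - <<'E'
from h import *
from rig import robot
import cv2
o=robot.get_obs();c=robot.camera("wrist");np.save("pics/w1.npy",c["frame"])
X=np.eye(4);X[:3,:3]=Ro.from_quat(o["tool_rot"]).as_matrix();X[:3,3]=o["position"]
json.dump(dict(fov_y=c["fov_y"],cx=c["cx"],cy=c["cy"],extrinsics=(X@np.array(c["T_tool_cam"])).tolist()),open("w1.json","w"))
cv2.imwrite("pics/w1.png",cv2.resize(c["frame"][:,:,::-1],(800,600),interpolation=cv2.INTER_CUBIC))
s=np.load("stage.npy");print(o["time"],o["position"],delta(o,stage2w(s,[(-.112,.028,.24)])[0],s[2]),o["grip_width"],c["fov_y"])
E
```

```text
1.7333 [ 0.52264197 -0.0501924   0.2395551 ] (array([ 0.11402464, -0.13680604, -0.04448954]), array([0.09416904, 0.01595303, 0.24576389])) 0.04530975500228052 68.27354675242822
```

View pics/w1.png

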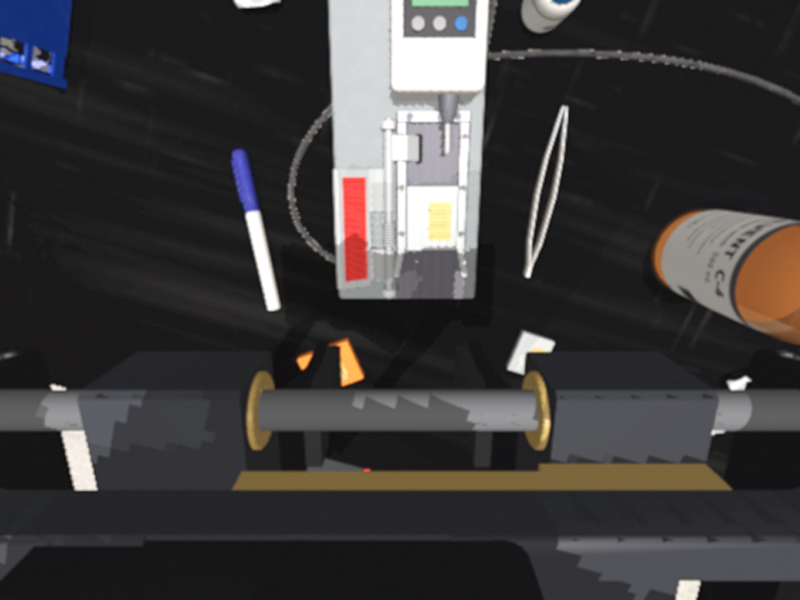

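The wrist view shows the stage aligned with the tool: rear corners of the base at (338,298) and (475,297), specimen at about (433,217), fingers hidden in shadow at the bottom. I'll enlarge it to refine the pose.

```bash
python3 - <<'E'
import numpy as np,cv2
t=np.load("pics/w1.npy")[60:212,225:345,::-1]
cv2.imwrite("pics/w1c.png",cv2.convertScaleAbs(cv2.resize(t,None,fx=3.9,fy=3.9,interpolation=cv2.INTER_CUBIC),alpha=1.0,beta=10))
E
```

```text
(no output)
```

View pics/w1c.png

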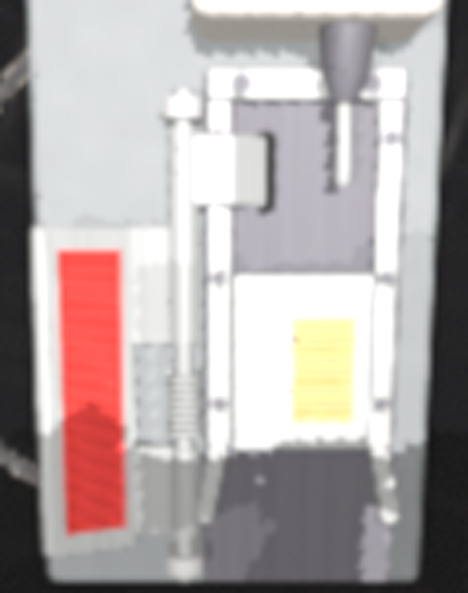

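The crop shows base corners (48,582) and (418,580), the stop's foot at row 101, and the specimen top spanning rows 272–447 and columns 234–372. The jaw is at (267,175).

```bash
python3 - <<'E'
from h import *
W=cam("w1");k=lambda u:np.array(u)/3.9+[224.6,59.6]
pts=[((-142,78,18),(48,582),1,1),((-142,-40,18),(418,580),1,1),((0,0,24),(305,101),0,1),((0,78,18),(31,100),1,0),((-45,-40,18),(436,200),1,0),((-20,-20.8,30),(378,170),1,0),((-85,20.8,30),(233,400),1,0),((-85,-20.8,30),(373,400),1,0)]
P=np.array([p[0] for p in pts])/1e3;u=k([p[1] for p in pts]);m=np.array([p[2:] for p in pts])
f=lambda s:((proj(W,stage2w(s,P))-u)*m).ravel()
s0=np.load("stage.npy");r=least_squares(f,s0);s=r.x;print(s,s-s0);print(np.round(f(s),1).tolist());print(np.round(f(s0),1).tolist())
np.save("stage_w.npy",s)
uu=k([(234,272),(372,272),(372,445),(234,447)]);F=210/np.tan(np.radians(W["fov_y"]/2));o=W["E"][:3,3]
ray=np.c_[(uu-[W["cx"],W["cy"]])/F,np.ones(4)]@W["E"][:3,:3].T
Q=o+ray*((.034-o[2])/ray[:,2])[:,None];c,n=np.cos(s[2]),np.sin(s[2]);q=Q[:,:2]-s[:2]
print(np.round(np.c_[c*q[:,0]+n*q[:,1],-n*q[:,0]+c*q[:,1]]*1e3,1))
E
```

```text
[ 0.63845346 -0.04212951  0.30574777] [-1.40250631e-04 -9.80858249e-06  5.05839989e-03]
[0.3, -0.2, 0.6, 0.2, 0.0, -0.0, 0.1, 0.0, -0.1, 0.0, 0.4, 0.0, -0.6, 0.0, -0.5, 0.0]
[-0.3, -0.6, 0.0, 0.3, 0.0, -0.2, 0.1, 0.0, -0.3, 0.0, 0.3, 0.0, -1.0, 0.0, -0.8, 0.0]
[[-46.5  20.1]
 [-46.5 -19.1]
 [-95.9 -20.9]
 [-96.5  19.8]]
```

```bash
python3 - <<'E'
from h import *
from rig import robot
o=robot.get_obs();s=np.load("stage_w.npy");s[2]-=.001
print(delta(o,stage2w(s,[(-.112,.0285,.066)])[0],s[2]))
E
```

```text
(array([ 0.20297794, -0.22749407, 17.34654089]), array([ 0.0854719 ,  0.06452391, -0.10814562]))
```

Call:
move_arm(commands=[{"hand": 4.5, "travel": [0.2, -0.2, 3.5], "twist": [0, 0, 0]}, {"hand": 4.5, "travel": [0, 0, 3.5], "twist": [0, 0, 0]}, {"hand": 4.5, "travel": [0, 0, 3.5], "twist": [0, 0, 0]}, {"hand": 4.5, "travel": [0, 0, 3], "twist": [0, 0, 0]}, {"hand": 4.5, "travel": [0, 0, 2], "twist": [0, 0, 0]}])

```text
time: 2.2
position: [0.521, -0.051, 0.0824]
tool_rot: [0.989, 0.148, -0.002, -0.0]
ft_force: [-0.1, 0.7, 0.2]
grip_width: 0.0447
grip_force: 0.0
```

Call:
move_arm(commands=[{"hand": 4.5, "travel": [0, 0, 1], "twist": [0, 0, 0]}, {"hand": 4.5, "travel": [0, 0, 0.8], "twist": [0, 0, 0]}, {"hand": 4.5, "travel": [0, 0, 0], "twist": [0, 0, 0]}, {"hand": 4.5, "travel": [0, 0, 0], "twist": [0, 0, 0]}])

```text
time: 2.53
position: [0.5239, -0.0506, 0.0675]
tool_rot: [0.989, 0.149, 0.001, 0.001]
ft_force: [-0.3, 0.0, -0.6]
grip_width: 0.0446
grip_force: 0.0
```

```bash
cat > st.py <<'E'
from h import *
from rig import robot
o=robot.get_obs();s=np.load("stage_w.npy");d=o["position"][:2]-s[:2];c,n=np.cos(s[2]),np.sin(s[2])
print("t",o["time"],"stage xy",np.round([1e3*(c*d[0]+n*d[1]),1e3*(-n*d[0]+c*d[1])],1),"tip z",round(1e3*o["position"][2]-14,1))
print("F stage",np.round([c*o["ft_force"][0]+n*o["ft_force"][1],-n*o["ft_force"][0]+c*o["ft_force"][1],o["ft_force"][2]],1),"M",np.round(o["moment"],2),"w",round(o["grip_width"],4), "rot err deg",np.round(delta(o,o["position"],s[2])[1],2))
E
python3 st.py
```

```text
t 2.5333 stage xy [-111.8   26.4] tip z 53.5
F stage [-0.3  0.1 -0.6] M [-0.01  0.03 -0.03] w 0.0446 rot err deg [ 0.14 -0.06 -0.35]
```

Call:
move_arm(commands=[{"hand": 4.5, "travel": [0, -0.1, 0.5], "twist": [0, 0, 0]}, {"hand": 4.5, "travel": [0, 0, 0.5], "twist": [0, 0, 0]}, {"hand": 4.5, "travel": [0, 0, 0.5], "twist": [0, 0, 0]}, {"hand": 4.5, "travel": [0, 0, 0.5], "twist": [0, 0, 0]}, {"hand": 4.5, "travel": [0, 0, 0.3], "twist": [0, 0, 0]}])

```text
time: 2.95
position: [0.5242, -0.0494, 0.044]
tool_rot: [0.989, 0.15, 0.001, 0.002]
ft_force: [0.2, -3.9, 5.3]
grip_width: 0.0451
grip_force: 2.6
```

Call:
move_arm(commands=[{"hand": 4.5, "travel": [0, 0, 0.2], "twist": [0, 0, 0]}, {"hand": 4.5, "travel": [0, 0, 0], "twist": [0, 0, 0]}, {"hand": 4.5, "travel": [0, 0, 0], "twist": [0, 0, 0]}])

```text
time: 3.2
position: [0.5243, -0.0499, 0.0423]
tool_rot: [0.989, 0.15, 0.001, 0.002]
ft_force: [0.1, -3.7, 5.8]
grip_width: 0.0449
grip_force: 2.6
```

```bash
python3 st.py; python3 - <<'E'
from h import *
from rig import robot
import cv2
for n in("wrist","scene"):
    f=robot.camera(n)["frame"][:,:,::-1]; np.save(f"pics/{n}2.npy",f)
a=np.load("pics/scene2.npy")[190:305,225:335]; b=np.load("pics/wrist2.npy")[20:320,160:430]
cv2.imwrite("pics/p2.png",np.hstack([cv2.resize(a,(400,418),interpolation=cv2.INTER_CUBIC),cv2.resize(b,(376,418),interpolation=cv2.INTER_CUBIC)]))
E
python3 st.py
```

```text
t 3.2 stage xy [-111.2   26.9] tip z 28.3
F stage [-1.  -3.5  5.8] M [-0.51  0.09  0.02] w 0.0449 rot err deg [ 0.23 -0.1  -0.27]
t 3.3 stage xy [-111.2   27. ] tip z 28.4
F stage [-1.  -3.7  5.8] M [-0.55  0.06  0.03] w 0.0448 rot err deg [ 0.22 -0.1  -0.27]
```

View pics/p2.png

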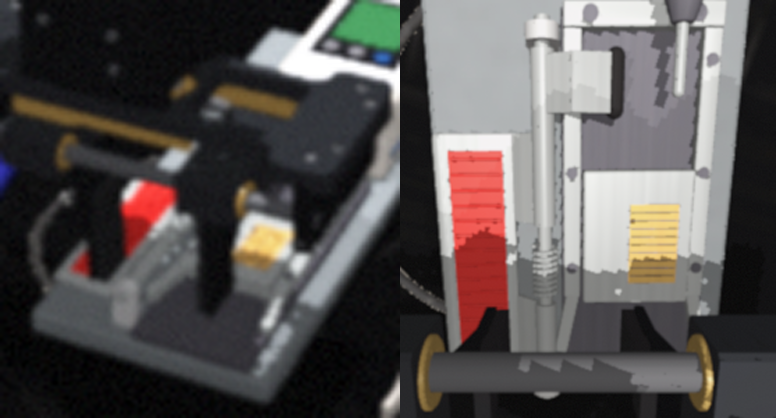

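The view shows one finger pressing the red bar almost flat and the other tip on the deck just behind the specimen's rear end, with the jaw raised. I'll press about 0.7 mm more, then push.

Call:
move_arm(commands=[{"hand": 4.5, "travel": [0, 0, 0.07], "twist": [0, 0, 0]}, {"hand": 4.5, "travel": [0.2, 0, 0], "twist": [0, 0, 0]}, {"hand": 4.5, "travel": [0.3, 0, 0], "twist": [0, 0, 0]}, {"hand": 4.5, "travel": [0.2, 0, 0], "twist": [0, 0, 0]}, {"hand": 4.5, "travel": [0.2, 0, 0], "twist": [0, 0, 0]}])

```text
time: 3.72
position: [0.529, -0.0462, 0.0412]
tool_rot: [0.989, 0.15, -0.003, 0.0]
ft_force: [-5.9, -3.6, 7.0]
grip_width: 0.0451
grip_force: 4.1
```

```bash
python3 st.py
```

```text
t 3.7167 stage xy [-105.6   29.1] tip z 27.2
F stage [-6.7 -1.6  7. ] M [-0.53  1.09 -0.01] w 0.0451 rot err deg [-0.04  0.34 -0.23]
```

Call:
move_arm(commands=[{"hand": 4.5, "travel": [0.2, 0, 0], "twist": [0, 0, 0]}, {"hand": 4.5, "travel": [0.2, 0, 0], "twist": [0, 0, 0]}, {"hand": 4.5, "travel": [0, 0, 0], "twist": [0, 0, 0]}])

```text
time: 3.97
position: [0.5325, -0.0446, 0.0411]
tool_rot: [0.989, 0.15, -0.003, -0.0]
ft_force: [-4.9, -2.4, 7.0]
grip_width: 0.0453
grip_force: 3.6
```

```bash
python3 st.py; python3 - <<'E'
from h import *
from rig import robot
import cv2
b=robot.camera("wrist")["frame"][20:320,160:430,::-1]
cv2.imwrite("pics/p3.png",cv2.resize(b,None,fx=1.9,fy=1.9,interpolation=cv2.INTER_CUBIC))
E
```

```text
t 3.9667 stage xy [-101.8   29.6] tip z 27.1
F stage [-5.4 -0.8  7. ] M [-0.26  0.86  0.02] w 0.0453 rot err deg [-0.09  0.37 -0.24]
```

View pics/p3.png

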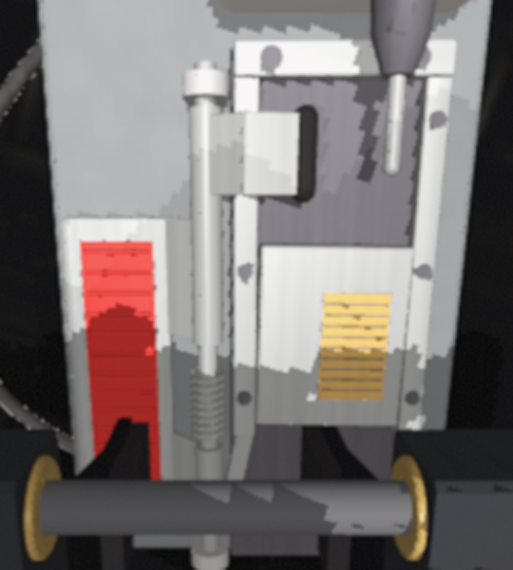

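The picture shows the specimen now ahead of the rail screws (front edge at row 246), sliding square between the rails. The bar is still flat and the jaw raised.

Call:
move_arm(commands=[{"hand": 4.5, "travel": [0.25, 0, 0], "twist": [0, 0, 0]}, {"hand": 4.5, "travel": [0.25, 0, 0], "twist": [0, 0, 0]}, {"hand": 4.5, "travel": [0.25, 0, 0], "twist": [0, 0, 0]}, {"hand": 4.5, "travel": [0.25, 0, 0], "twist": [0, 0, 0]}, {"hand": 4.5, "travel": [0, 0, 0], "twist": [0, 0, 0]}])

```text
time: 4.43
position: [0.5419, -0.0416, 0.041]
tool_rot: [0.989, 0.15, -0.003, -0.0]
ft_force: [-5.6, -2.2, 6.0]
grip_width: 0.045
grip_force: 3.6
```

```bash
python3 st.py
```

```text
t 4.4333 stage xy [-92.   29.6] tip z 27.0
F stage [-6.  -0.4  6. ] M [-0.39  0.93  0.03] w 0.045 rot err deg [-0.1   0.39 -0.25]
```

Call:
move_arm(commands=[{"hand": 4.5, "travel": [0.25, 0, 0], "twist": [0, 0, 0]}, {"hand": 4.5, "travel": [0.25, 0, 0], "twist": [0, 0, 0]}, {"hand": 4.5, "travel": [0.25, 0, 0], "twist": [0, 0, 0]}, {"hand": 4.5, "travel": [0.25, 0, 0], "twist": [0, 0, 0]}, {"hand": 4.5, "travel": [0.1, 0, 0], "twist": [0, 0, 0]}])

```text
time: 4.85
position: [0.5522, -0.0384, 0.0409]
tool_rot: [0.989, 0.15, -0.004, -0.0]
ft_force: [-6.3, -2.1, 7.4]
grip_width: 0.0447
grip_force: 3.7
```

```bash
python3 st.py
```

```text
t 4.85 stage xy [-81.1  29.5] tip z 26.9
F stage [-6.6 -0.1  7.4] M [-0.27  1.06  0.05] w 0.0447 rot err deg [-0.1   0.41 -0.25]
```

Call:
move_arm(commands=[{"hand": 4.5, "travel": [0.3, 0, -0.02], "twist": [0, 0, 0]}, {"hand": 4.5, "travel": [0.3, 0, 0], "twist": [0, 0, 0]}, {"hand": 4.5, "travel": [0.3, 0, 0], "twist": [0, 0, 0]}, {"hand": 4.5, "travel": [0.3, 0, 0], "twist": [0, 0, 0]}, {"hand": 4.5, "travel": [0.3, 0, 0], "twist": [0, 0, 0]}])

```text
time: 5.27
position: [0.5665, -0.0339, 0.041]
tool_rot: [0.989, 0.15, -0.004, -0.0]
ft_force: [-5.2, -2.3, 6.9]
grip_width: 0.045
grip_force: 3.4
```

```bash
python3 st.py
```

```text
t 5.2667 stage xy [-66.1  29.5] tip z 27.0
F stage [-5.7 -0.6  6.9] M [-0.23  1.    0.07] w 0.045 rot err deg [-0.1   0.42 -0.25]
```

Nearly there; now small steps until the force rises.

Call:
move_arm(commands=[{"hand": 4.5, "travel": [0.15, 0, 0], "twist": [0, 0, 0]}, {"hand": 4.5, "travel": [0.15, 0, 0], "twist": [0, 0, 0]}, {"hand": 4.5, "travel": [0.15, 0, 0], "twist": [0, 0, 0]}, {"hand": 4.5, "travel": [0.1, 0, 0], "twist": [0, 0, 0]}, {"hand": 4.5, "travel": [0, 0, 0], "twist": [0, 0, 0]}])

```text
time: 5.68
position: [0.5717, -0.0323, 0.041]
tool_rot: [0.989, 0.15, -0.004, -0.0]
ft_force: [-4.7, -2.6, 6.1]
grip_width: 0.045
grip_force: 3.9
```

```bash
python3 st.py
```

```text
t 5.6833 stage xy [-60.7  29.5] tip z 27.0
F stage [-5.3 -1.1  6.1] M [-0.24  0.96  0.01] w 0.045 rot err deg [-0.1   0.42 -0.26]
```

Call:
move_arm(commands=[{"hand": 4.5, "travel": [0.1, 0, 0], "twist": [0, 0, 0]}, {"hand": 4.5, "travel": [0.1, 0, 0], "twist": [0, 0, 0]}, {"hand": 4.5, "travel": [0, 0, 0], "twist": [0, 0, 0]}])

```text
time: 5.93
position: [0.5719, -0.0322, 0.0409]
tool_rot: [0.989, 0.15, -0.006, -0.0]
ft_force: [-8.6, -5.2, 8.3]
grip_width: 0.0448
grip_force: 5.6
```

```bash
python3 st.py
```

```text
t 5.9333 stage xy [-60.5  29.5] tip z 26.9
F stage [-9.8 -2.4  8.3] M [-0.78  1.53 -0.09] w 0.0448 rot err deg [-0.14  0.64 -0.23]
```

Call:
move_arm(commands=[{"hand": 4.5, "travel": [0.1, 0, 0], "twist": [0, 0, 0]}, {"hand": 4.5, "travel": [0.1, 0, 0], "twist": [0, 0, 0]}, {"hand": 4.5, "travel": [0, 0, 0], "twist": [0, 0, 0]}])

```text
time: 6.18
position: [0.5721, -0.0321, 0.0409]
tool_rot: [0.989, 0.15, -0.008, -0.0]
ft_force: [-11.0, -7.2, 10.7]
grip_width: 0.0451
grip_force: 7.6
```

```bash
python3 st.py;  python3 - <<'E'
from rig import robot
import cv2
b=robot.camera("wrist")["frame"][20:320,160:430,::-1]
cv2.imwrite("pics/p4.png",cv2.resize(b,None,fx=2,fy=2,interpolation=cv2.INTER_CUBIC))
E
```

```text
t 6.1833 stage xy [-60.3  29.6] tip z 26.9
F stage [-12.7  -3.6  10.7] M [-1.29  2.09 -0.14] w 0.0451 rot err deg [-0.18  0.85 -0.21]
```

View pics/p4.png

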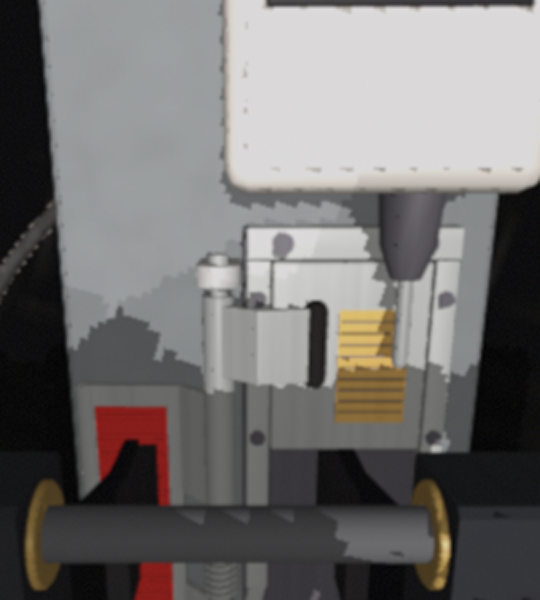

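The specimen's front edge lies flush and square against the stop (row 261), under the raised jaw. I'll back off slightly with the bar still held, then let it up.

Call:
move_arm(commands=[{"hand": 4.5, "travel": [-0.2, 0, 0], "twist": [0, 0, 0]}, {"hand": 4.5, "travel": [-0.2, 0, 0], "twist": [0, 0, 0]}, {"hand": 4.5, "travel": [-0.2, 0, 0], "twist": [0, 0, 0]}, {"hand": 4.5, "travel": [-0.1, 0, 0], "twist": [0, 0, 0]}, {"hand": 4.5, "travel": [0, 0, 0], "twist": [0, 0, 0]}])

```text
time: 6.65
position: [0.5718, -0.033, 0.0413]
tool_rot: [0.989, 0.15, -0.0, 0.0]
ft_force: [-2.5, 2.2, 3.9]
grip_width: 0.045
grip_force: 2.4
```

```bash
python3 st.py
```

```text
t 6.65 stage xy [-60.8  28.8] tip z 27.3
F stage [-1.7  2.9  3.9] M [ 0.52  0.41 -0.06] w 0.045 rot err deg [ 0.02  0.05 -0.3 ]
```

Call:
move_arm(commands=[{"hand": 4.5, "travel": [-0.15, 0, 0], "twist": [0, 0, 0]}, {"hand": 4.5, "travel": [-0.15, 0, 0], "twist": [0, 0, 0]}, {"hand": 4.5, "travel": [-0.15, 0, 0], "twist": [0, 0, 0]}, {"hand": 4.5, "travel": [-0.1, 0, 0], "twist": [0, 0, 0]}, {"hand": 4.5, "travel": [0, 0, 0], "twist": [0, 0, 0]}])

```text
time: 7.07
position: [0.5689, -0.0359, 0.0419]
tool_rot: [0.989, 0.15, 0.002, 0.002]
ft_force: [2.8, 1.3, 5.3]
grip_width: 0.045
grip_force: 2.0
```

```bash
python3 st.py
```

```text
t 7.0667 stage xy [-64.5  26.9] tip z 27.9
F stage [3.  0.4 5.3] M [ 0.37 -0.53 -0.16] w 0.045 rot err deg [ 0.22 -0.2  -0.32]
```

Clear of the specimen by about 4 mm with the bar still held (tip z 27.9). Now I'll raise slowly, then faster.

Call:
move_arm(commands=[{"hand": 4.5, "travel": [0, 0, -0.25], "twist": [0, 0, 0]}, {"hand": 4.5, "travel": [0, 0, -0.25], "twist": [0, 0, 0]}, {"hand": 4.5, "travel": [0, 0, -0.3], "twist": [0, 0, 0]}, {"hand": 4.5, "travel": [0, 0, -0.4], "twist": [0, 0, 0]}, {"hand": 4.5, "travel": [0, 0, -1], "twist": [0, 0, 0]}])

```text
time: 7.48
position: [0.5652, -0.035, 0.0625]
tool_rot: [0.989, 0.15, -0.002, 0.0]
ft_force: [0.3, -0.4, -0.2]
grip_width: 0.0455
grip_force: 0.0
```

Call:
move_arm(commands=[{"hand": 4.5, "travel": [0, 0, -2.5], "twist": [0, 0, 0]}, {"hand": 4.5, "travel": [0, 0, -3.5], "twist": [0, 0, 0]}, {"hand": 4.5, "travel": [0, 0, -3.5], "twist": [0, 0, 0]}, {"hand": 4.5, "travel": [0, 0, 0], "twist": [0, 0, 0]}, {"hand": 4.5, "travel": [0, 0, 0], "twist": [0, 0, 0]}])

```text
time: 7.9
position: [0.5682, -0.0354, 0.1612]
tool_rot: [0.989, 0.15, 0.003, 0.002]
ft_force: [-1.1, -0.1, -0.9]
grip_width: 0.0448
grip_force: 0.0
```

```bash
python3 st.py;  python3 - <<'E'
from rig import robot
import cv2
b=robot.camera("wrist")["frame"][90:320,190:390,::-1]
cv2.imwrite("pics/p5.png",cv2.resize(b,None,fx=2.5,fy=2.5,interpolation=cv2.INTER_CUBIC))
E
```

```text
t 7.9 stage xy [-64.9  27.5] tip z 147.2
F stage [-1.1  0.3 -0.9] M [ 0.04 -0.01 -0.05] w 0.0448 rot err deg [ 0.27 -0.25 -0.28]
```

View pics/p5.png

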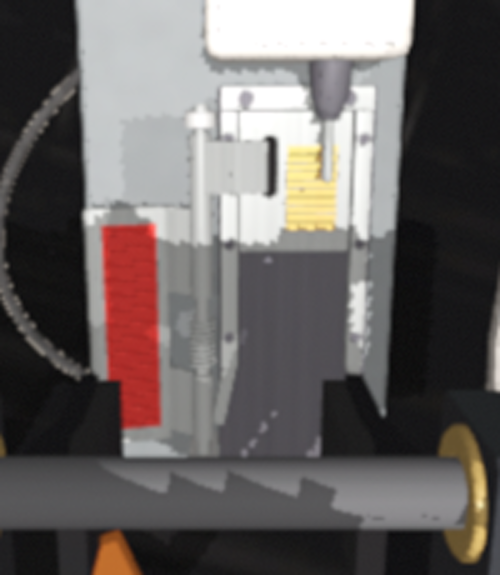

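The specimen is home against the stop (row 110) with the jaw closed on it. The bystanders are untouched and the tool is clear, so I'm handing in.

```bash
python3 -c "
from rig import robot
print(robot.hand_in())"
```

```text
the job is handed in; nothing more can be done
None
```

I loaded the specimen fully home against the end stop with the clip held open, then let the bar up so the jaw closed on it, moved the arm clear, and handed the job in at about 8 s; no verdict came back.

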